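# Seat the tube block in the dry-block heater and latch it

## Task

Load the heater: slide the small aluminium tube block along the heater's top, between the guide rails and without lifting it up, into its well, and press it down until its top is flush with the heater's top. Then swing both turnbuttons fully in over the block so that it is locked. Do not shove the capped tube, the timer or the little vial beside the heater.

Things in the scene. Friction and masses are not known exactly. Their poses are not given: they have to be found in the camera images.
- heater: Dry-block heater, fixed, white base with aluminium top plate, 130 (x) x 250 (y) x 45 mm high; origin at the centre of its underside, z up. Its top is flat, 45 mm above the origin. Along y from the -y end: open loading table, two guide rails, rectangular well, end stop bar (50 mm wide, 10 mm high, near face at y=+84 mm), flat display panel.
- tube_block: Loose aluminium block 44 (x) x 50 (y) x 24 mm high, nine dark wells (3 x 3) in its top (the top may be treated as flat), about 0.15 kg; origin at the centre of its underside. It starts on the loading table with its axes roughly along the heater's, up to 0.2 rad askew. It fits the well that way round with about 2 mm to spare on each side.
- block_top (a point): Centre of the top face of the tube block, 24 mm above its origin.
- well_mouth (a point): Centre of the well's mouth, level with the heater's top, at x=0, y=+55 mm of the heater; axes as the heater's. The well is 49 (x) x 54 (y) mm and 24 mm deep. Flush means block_top at the height of this point.
- lifter (a joint): Lifter plate in the well, m: 0 = up, its top 5 mm below the heater's top; 0.019 = fully down, its top 24 mm below. It moves stiffly (about 5 N) and stays where it is left: the block rests on it standing proud until pressed down.
- latch_near (a joint): Turnbutton on the heater's -x side of the well, rad: 0 = across the well towards the heater's +x (closed), 1.57 = along its +y (open, clear of the block); range 0 to 1.75, growing anticlockwise from above. Stays where left; 1.5 N at its pin turns it. It blocks the block's way below about 1.3. Its underside is 3.5 mm above the heater's top, so it passes over the block only when that is flush.
- latch_far (a joint): Mirror-image turnbutton on the heater's +x side of the well, rad: 0 = across the well towards the heater's -x (closed), 1.57 = along its +y (open); range 0 to 1.75, growing clockwise from above. Otherwise as latch_near.
- latch_near_pivot (a point): Pivot axis of latch_near at the height of the heater's top; at x=-37, y=+55 mm of the heater. The bar is 10 mm wide and 6 mm thick and reaches 28 mm from here.
- latch_far_pivot (a point): Pivot axis of latch_far at the height of the heater's top; at x=+37, y=+55 mm of the heater.
- latch_near_pin (a point): Top of the upright steel pin of latch_near, 8 mm diameter, 22 mm from the pivot; its top is 34.5 mm above the heater's top and it stands 25 mm out of the bar.
- latch_far_pin (a point): Top of the like pin of latch_far.
- capped_tube: Capped 15 ml plastic tube lying on the bench beside the heater, 118 mm long, 19 mm thick; to be left alone. Origin at the middle of its underside.
- timer: Small bench timer lying beside the heater, 66 x 64 x 19 mm; to be left alone. Origin at the centre of its underside.
- rails_entry (a point): Point on the heater's top midway between the rails' wide ends, at x=0, y=-60 mm of the heater. The two steel rails, 6 mm thick and 10 mm high, funnel from 98 mm apart here to 47 mm apart at y=+5 mm, then run straight to y=+25 mm.
- glass_vial: Small capped glass vial standing on the bench beside the heater, on its +x side, 21 mm thick, 45 mm tall; to be left alone and upright. Origin at the centre of its underside.

How it is judged:
On the way:
1. the block is pressed flush into the well (distance between block_top and well_mouth below 0.005 m and z of block_top in the frame of well_mouth below 0.0025 m and angle between tube_block's own z axis and vertical below 0.06 rad), for 0.2 s.
At the end, for the whole second after the job is handed in: The tube block lies level (within 0.06 rad) and at rest in the well, its top within 2.5 mm of the heater's top, and both turnbuttons point across it within 0.25 rad of fully closed (all of step 1 and z of block_top in the frame of well_mouth above -0.0025 m and linear speed of tube_block below 0.02 m/s and value of joint each of latch_near, latch_far below 0.25 rad); the robot touches nothing.
It fails at once if the capped tube is shoved more than 30 mm (distance of capped_tube from where it was at the start of the episode above 0.03 m).
It fails at once if the timer is shoved more than 30 mm (distance of timer from where it was at the start of the episode above 0.03 m).
It fails at once if the glass vial is shoved more than 30 mm or knocked over (distance of glass_vial from where it was at the start of the episode above 0.03 m or angle between glass_vial's own z axis and vertical above 0.5 rad).
It fails at once if the tube block is lifted more than 15 mm off the heater's top (z of block_top in the frame of well_mouth above 0.039 m).
It also fails if it takes over 72 s, if anything falls off the work surface, if the arm or the gripper's body presses on something with over 40 N, if the wrist force passes 120 N, or if a joint passes its speed limit or range.

## Robot

A 6-joint arm with a two-finger parallel gripper is mounted at the origin on the work surface; the furniture and walls round the work are solid. World frame = base frame: x ahead of the robot, y to its left, z up, the work surface at z = 0. Lengths are in m, angles in rad, forces in N, time in s.
With the tool pointing down it reaches from about 0.325 to 0.75 m from the base axis. Payload 7.6 kg.
Tool frame: the origin (TCP) lies at the very end of the fingers, on their centre line; the grasp point (between the pads) lies 19 mm behind it (env.hold_point_z is the distance from the TCP to the grasp point, in m); z points along the fingers, y is the line along which they close (so a half turn about z gives the same grasp; the last joint's range is limited). The gripper opens to 85 mm and grips with 20 to 120 N. Pads are 22 mm wide; open, the fingers measure 114 mm over their backs; the gripper's body (76 mm by 85 mm) begins 54 mm behind the grasp point. The pads swing forward as they close: fully open they stand 13 mm farther back than shut.
Start: joints at [-1.204, 0.052, 1.401, -0, 1.689, -0.07], TCP at [0.222, -0.476, 0.231] pointing down, gripper open.
Joint ranges: [-2.9, 2.9], [-0.91, 2.17], [0.12, 2.37], [-1.06, 4.2], [0.26, 2.73], [-2.93, 2.93]. Speed limits (rad/s): [2.57, 2.57, 3.01, 3.14, 3.14, 3.14].

## Interface

Orientations are given as a unit quaternion [x, y, z, w].
In Python, from cell import env gives the robot as it stands.
- The arm moves only by the tool inch_along, called after "Emit:" as a command line: name --argument value ..., lists and objects as JSON in quotes. Schema: {"type":"object","properties":{"moves":{"type":"string"},"aperture":{"type":"number"},"clamp_n":{"type":"number"},"only":{"type":"string"},"quiet":{"type":"boolean"},"lines":{"type":"string"}},"required":["moves"],"additionalProperties":false}. moves is a string of 1 to 20 rows, one to a line, with the numbers parted by commas; each row has 6 numbers: dx, dy, dz in m, then a rotation vector rx, ry, rz in rad; each row is the pose to reach, as a shift and turn from the pose commanded when the call began, along the tool's axes at that moment; what a row does not reach only later rows make up. A row lasts 1/12 s, in which the tool goes at most 0.0417 m and 0.125 rad, less where a joint would pass 70% of its speed; a pose out of reach is approached as far as the arm can. aperture is the finger opening in m, set as the call begins (left out keeps the last). The fingers move at their own pace and stop on an object; clamp_n is the grip in N (left out, the last holds). Time passes only in rows, so rows that do not move let the fingers close. The tool returns the time, the measured TCP pose, the force, the opening and the grip force at its end. only (a regular expression) keeps the lines of the reply that match it, lines (a string "A,B") keeps lines A to B, and quiet returns only ok. Input that does not fit is refused with a message, and nothing moves.
- env.state(): the state, without advancing time (a new reading comes with each control period).
- env.snapshot(name): name is "scene" or "side" or "wrist"; returns the picture (420x560x3 uint8, red, green, blue); there is no depth.
- env.get_calibration(name): a dict with "intrinsics" (3x3 intrinsics, pixels), "position" and "orientation" of the camera in the world. Camera axes: x right, y up, looking along -z (the intrinsics and any distortion apply to the point x, -y, -z); pixel columns grow to the right and rows downward; lengths in m; the calibration is good to about 2 mm. A picture is of the moment at which its call begins: read the wrist's pose just before it. get_calibration takes no time and is no camera call; for the wrist camera it gives the pose at the moment of the call.
- env.finish_job(): hands the job in; it is judged then, once.
The state is a dict: "time": time; "joint_pos": joint angles; "joint_velocities": joint speeds; "joint_efforts": joint torques, N m; "eef_pos": TCP position; "tool_rot": TCP orientation; "wrist_force": force on the tool from outside, world axes, zero at the start; "torque": the same for the moment, N m; "grip_width": finger opening in m; "grasp_force": force on a finger pad.
Only numpy, scipy, OpenCV 4.12 (cv2) and the standard library are available. Lean on these libraries where they do the work, as an engineer would, in place of code of your own. Each camera call takes 0.05 s, during which the arm holds its last target. There are 200 camera calls.

## Working session

There is one attempt and no reset: what is moved stays moved. The work goes in short steps, Python scripts to look and compute and a tool call to move; the robot and the scene stay as the last step left them, time stands still between calls to the robot, and variables do not carry over. Pictures are saved under pics/ and viewed, at most 10 in all, crops included, and the job is handed in when it is done.

```bash
ls; mkdir -p pics; python3 - <<'E'
from cell import env
import cv2
for n in ("scene","side","wrist"):
    cv2.imwrite(f"pics/{n}0.png",env.snapshot(n)[:,:,::-1]); c=env.get_calibration(n); print(n,c)
s=env.state(); print(s["time"],s["eef_pos"],s["tool_rot"])
E
```

```text
cell.py
pics
scene {'intrinsics': array([[545.90922054,   0.        , 288.08234913],
       [  0.        , 545.90922054, 214.38795833],
       [  0.        ,   0.        ,   1.        ]]), 'position': array([0.16833549, 0.34009146, 0.72291027]), 'orientation': array([-0.11798737,  0.33102024,  0.88901371, -0.29352889])}
side {'intrinsics': array([[520.57755192,   0.        , 287.77372765],
       [  0.        , 520.57755192, 205.06322753],
       [  0.        ,   0.        ,   1.        ]]), 'position': array([0.33715901, 0.53107558, 0.62967263]), 'orientation': array([-0.06650297,  0.41486127,  0.89579425, -0.14498325])}
wrist {'intrinsics': array([[305.75742978,   0.        , 276.33030584],
       [  0.        , 305.75742978, 208.09686569],
       [  0.        ,   0.        ,   1.        ]]), 'position': array([ 0.28987545, -0.44448897,  0.37275641]), 'orientation': array([-0.12246405,  0.0784382 , -0.53099671,  0.83480088])}
0.15 [ 0.22204496 -0.47549121  0.23068503] [ 9.76243489e-01  2.16675631e-01 -9.32160559e-05 -5.59874402e-04]
```
View pics/scene0.png

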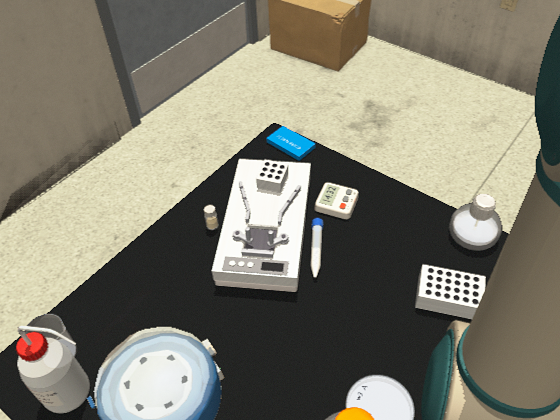

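View pics/side0.png

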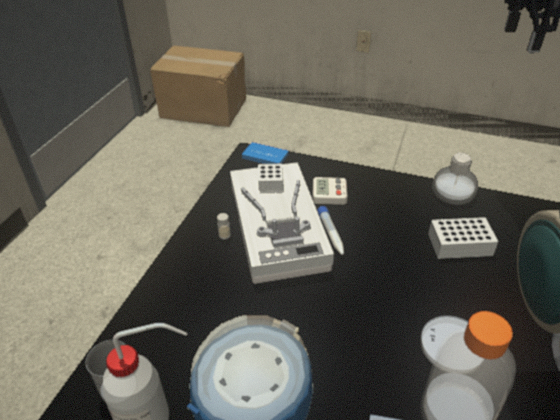

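The scene picture shows the heater with its top corners near (238,160), (311,164), (299,278) and (215,272). The block is at (272,175), the well at (262,238), the vial at (211,217), the tube at (317,247) and the timer at (338,200). The side picture shows the same layout.

```bash
cat > h.py <<'E'
import numpy as np, cv2
from scipy.spatial.transform import Rotation as R
from cell import env
def ray(c,uv):
    K=c["intrinsics"]; p=np.linalg.inv(K)@[uv[0],uv[1],1]
    d=R.from_quat(c["orientation"]).apply([p[0],-p[1],-p[2]])
    return np.array(c["position"]),d/np.linalg.norm(d)
def plane(c,uv,z):
    o,d=ray(c,uv); return o+d*(z-o[2])/d[2]
def tri(c1,a,c2,b):
    o,d=ray(c1,a);p,e=ray(c2,b)
    s=np.linalg.lstsq(np.c_[d,-e],p-o,rcond=None)[0]
    x,y=o+s[0]*d,p+s[1]*e
    return (x+y)/2,np.linalg.norm(x-y)
def proj(c,P):
    q=R.from_quat(c["orientation"]).inv().apply(np.asarray(P)-c["position"])
    return (c["intrinsics"]@np.array([q[0],-q[1],-q[2]])/-q[2])[:2]
E
python3 - <<'E'
from h import *
np.set_printoptions(precision=4,suppress=True)
s,d=env.get_calibration("scene"),env.get_calibration("side")
for a,b in [((238,160),(231,171)),((311,164),(295,164)),((299,278),(331,263)),((215,272),(252,269)),((272,163),(270,166))]:
    print(tri(s,a,d,b), plane(s,a,.045), plane(d,b,.045))
for n,a,b in [("timer",(338,200),(331,190)),("vial",(211,208),(223,216)),("tube",(317,225),(322,210)),("tube2",(315,275),(340,250)),("cardboard bluebox",(291,135),(265,150))]: print(n,tri(s,a,d,b))
for n in("scene","side"):
    im=cv2.imread(f"pics/{n}0.png"); y,x=(120,180) if n=="scene" else (130,200)
    cv2.imwrite(f"pics/{n}c.png",cv2.resize(im[y:y+180,x:x+200],None,fx=3.3,fy=3.3,interpolation=2))
E
```

```text
(array([ 0.6815, -0.1756,  0.0503]), np.float64(0.002661210993659957)) [ 0.6838 -0.1786  0.045 ] [ 0.686  -0.1834  0.045 ]
(array([ 0.5846, -0.266 ,  0.0258]), np.float64(0.004178700440023306)) [ 0.5709 -0.2475  0.045 ] [ 0.5787 -0.2429  0.045 ]
(array([ 0.4585, -0.0588, -0.0003]), np.float64(0.0062842215114616296)) [ 0.4431 -0.0359  0.045 ] [ 0.4473 -0.0137  0.045 ]
(array([0.5639, 0.0211, 0.0261]), np.float64(0.002190316209204295)) [0.5521 0.0304 0.045 ] [0.5578 0.0362 0.045 ]
(array([ 0.6078, -0.1835,  0.0752]), np.float64(0.0013293933536576506)) [ 0.6291 -0.2085  0.045 ] [ 0.6219 -0.2217  0.045 ]
timer (array([ 0.5027, -0.2351,  0.0055]), np.float64(0.0017950727345059391))
vial (array([ 0.6517, -0.0683,  0.037 ]), np.float64(0.002281853598201648))
tube (array([ 0.499 , -0.162 ,  0.0129]), np.float64(0.007233981322503618))
tube2 (array([ 0.4445, -0.0785,  0.0081]), np.float64(0.007199405919119197))
cardboard bluebox (array([ 0.6719, -0.3236,  0.0069]), np.float64(0.0037990930304668447))
```

```bash
python3 - <<'E'
from h import *
np.set_printoptions(precision=4,suppress=True)
s,d=env.get_calibration("scene"),env.get_calibration("side")
print(tri(s,(485,203),d,(461,157)),tri(s,(455,275),d,(463,225)))
st=env.state();T=R.from_quat(st["tool_rot"]);w=env.get_calibration("wrist")
print(T.inv().apply(w["position"]-st["eef_pos"]), T.inv().apply(R.from_quat(w["orientation"]).as_matrix().T))
E
```

```text
(array([ 0.2795, -0.3099,  0.0795]), np.float64(0.007743540373369369)) (array([ 0.2597, -0.1922,  0.025 ]), np.float64(0.0032215914611171946))
[ 0.0746  0.0004 -0.1421] [[ 0.0008  1.     -0.0002]
 [ 0.9577 -0.0007  0.2878]
 [ 0.2878 -0.0004 -0.9577]]
```

Emit:
inch_along --moves "0.1,-0.045,-0.03,0,0,0\n0.39,-0.18,-0.03,0,0,-0.11\n0.39,-0.18,-0.03,0,0,-0.11\n0.39,-0.18,-0.03,0,0,-0.11\n0.39,-0.18,-0.03,0,0,-0.11\n0.39,-0.18,-0.03,0,0,-0.11\n0.39,-0.18,-0.03,0,0,-0.11\n0.39,-0.18,-0.03,0,0,-0.11\n0.39,-0.18,-0.03,0,0,-0.11\n0.39,-0.18,-0.03,0,0,-0.11\n0.39,-0.18,-0.03,0,0,-0.11\n0.39,-0.18,-0.03,0,0,-0.11\n0.39,-0.18,-0.03,0,0,-0.11\n0.39,-0.18,-0.03,0,0,-0.11\n0.39,-0.18,-0.03,0,0,-0.11\n0.39,-0.18,-0.03,0,0,-0.11"

```text
time: 1.48
eef_pos: [0.4988, -0.1486, 0.2613]
tool_rot: [0.963, 0.269, -0.0, 0.0]
wrist_force: [-0.2, 0.6, 0.2]
grip_width: 0.0855
grasp_force: 0.0
```

```bash
python3 - <<'E'
from h import *
c=env.get_calibration("wrist")
im=env.snapshot("wrist")[:,:,::-1]; cv2.imwrite("pics/w1.png",im); cv2.imwrite("pics/w1b.png",cv2.resize(im,(800,600),interpolation=2))
np.save("w1.npy",c,allow_pickle=True); print(c["position"])
E
```

```text
[ 0.56283109 -0.11048785  0.40341743]
```

View pics/w1b.png

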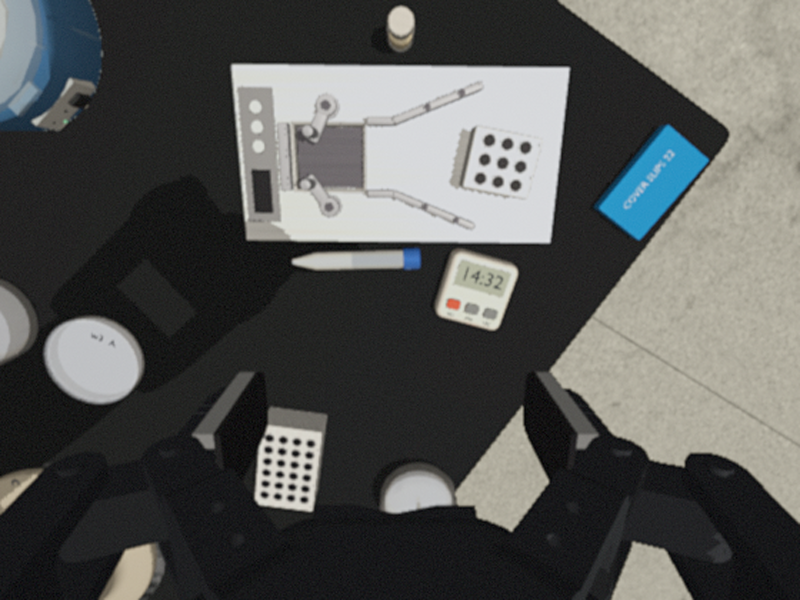

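The wrist picture, at 800 px scale, shows heater corners at (232,65), (570,68), (550,243) and (246,241). The block is at (503,162). Both turnbuttons are about half closed, with pivots near (330,207) and (327,103) and pins near (306,183) and (308,131). They have to be opened first.

Emit:
inch_along --moves "0,-0.04,0,0,0,0\n0,-0.08,0,0,0,0\n0,-0.08,0,0,0,0\n0,-0.08,0,0,0,0\n0,-0.08,0,0,0,0"

```text
time: 1.95
eef_pos: [0.4578, -0.0798, 0.2617]
tool_rot: [0.963, 0.27, 0.0, 0.0]
wrist_force: [0.1, 0.7, 0.3]
grip_width: 0.0852
grasp_force: 0.0
```

```bash
cat >> h.py <<'E'
def quad(im,seed):
    """corners of the bright region's outline around the pixel seed"""
    g=cv2.cvtColor(im,cv2.COLOR_BGR2GRAY); m=((g>150)*255).astype(np.uint8)
    cs,_=cv2.findContours(m,cv2.RETR_EXTERNAL,cv2.CHAIN_APPROX_NONE)
    c=[c for c in cs if cv2.pointPolygonTest(c,seed,False)>=0][0]
    h=cv2.convexHull(c)
    q=cv2.approxPolyN(h,4)[0] if hasattr(cv2,"approxPolyN") else cv2.approxPolyDP(h,8,True)[:,0]
    q=cv2.cornerSubPix(g,np.float32(q).reshape(-1,1,2),(4,4),(-1,-1),(3,40,.01))[:,0]
    a=q-q.mean(0); return q[np.argsort(np.arctan2(a[:,1],a[:,0]))]
E
python3 - <<'E'
from h import *
np.set_printoptions(precision=4,suppress=True)
c=env.get_calibration("wrist"); print(env.state()["eef_pos"])
im=np.ascontiguousarray(env.snapshot("wrist")[:,:,::-1]); cv2.imwrite("pics/w2.png",im); np.save("w2.npy",c,allow_pickle=True)
c1=np.load("w1.npy",allow_pickle=True).item()
a=quad(cv2.imread("pics/w1.png"),(300,120)); b=quad(im,(375,120)); print(a,b)
P=[]
for p,q in zip(a,b):
    X,e=tri(c1,p,c,q); print(X,e,plane(c1,p,.045),plane(c,q,.045)); P.append(X)
P=np.array(P); print([np.linalg.norm(P[i]-P[(i+1)%4]) for i in range(4)],P.mean(0))
E
```

```text
[ 0.4578 -0.0798  0.2617]
[[161.442   44.4956]
 [398.4724  46.6073]
 [384.6487 169.8006]
 [172.0803 167.6707]] [[237.2143  45.083 ]
 [473.3653  47.8914]
 [452.1408 170.5991]
 [239.88   168.6959]]
[0.562  0.031  0.0439] 0.00032437229981334935 [0.5619 0.0305 0.045 ] [0.562  0.0309 0.045 ]
[ 0.6906 -0.1847  0.0435] 6.185664540687616e-05 [ 0.69   -0.1844  0.045 ] [ 0.6899 -0.1841  0.045 ]
[ 0.5774 -0.2508  0.0461] 0.00011014596740710405 [ 0.5774 -0.2513  0.045 ] [ 0.5777 -0.2514  0.045 ]
[ 0.4492 -0.0358  0.0444] 0.000469185617835809 [ 0.4496 -0.0359  0.045 ] [ 0.4491 -0.036   0.045 ]
[np.float64(0.25110134577727317), np.float64(0.13110205136759628), np.float64(0.25034676366875436), np.float64(0.13115293115714233)] [ 0.5698 -0.1101  0.0445]
```

```bash
python3 - <<'E'
from h import *
a=cv2.imread("pics/w1.png")[60:155,190:265]; b=cv2.imread("pics/w2.png")[60:155,262:337]
cv2.imwrite("pics/latch.png",np.hstack([cv2.resize(x,None,fx=5.2,fy=6,interpolation=cv2.INTER_CUBIC) for x in (a,b)]))
import itertools
np.set_printoptions(precision=4,suppress=True)
C=[np.load(f"w{i}.npy",allow_pickle=True).item() for i in(1,2)]
D=[]
for i,(x0,x1) in zip((1,2),((325,385),(395,460))):
    g=cv2.imread(f"pics/w{i}.png",0)[80:145,x0:x1]; g=cv2.resize(g,None,fx=4,fy=4,interpolation=cv2.INTER_CUBIC)
    cs,_=cv2.findContours(((g<95)*255).astype(np.uint8),0,2)
    pts=[]
    for c in cs:
        A=cv2.contourArea(c)
        if 150<A<1600:
            m=cv2.moments(c); pts.append((m["m10"]/A/4+x0-.375,m["m01"]/A/4+80-.375,A))
    print(np.array(pts)); D.append(np.array(pts))
E
```

```text
[[360.4657 129.353  444.    ]
 [348.1647 126.8868 455.    ]
 [335.7445 124.419  474.    ]
 [363.9033 116.3262 484.    ]
 [351.4062 113.7912 494.5   ]
 [338.8851 111.3093 490.5   ]
 [367.4163 102.8994 511.    ]
 [354.7621 100.3941 502.5   ]
 [342.0589  97.7713 518.5   ]
 [327.6105 104.0593 227.    ]]
[[458.6314 140.4718 207.5   ]
 [435.4613 130.2513 482.    ]
 [423.372  127.8577 480.    ]
 [411.1414 125.411  474.    ]
 [439.7313 117.2727 511.5   ]
 [427.4848 114.7963 495.    ]
 [415.1838 112.2615 497.    ]
 [444.2338 104.0023 539.    ]
 [431.7338 101.4362 537.    ]
 [419.2739  98.8601 514.5   ]]
```

View pics/latch.png

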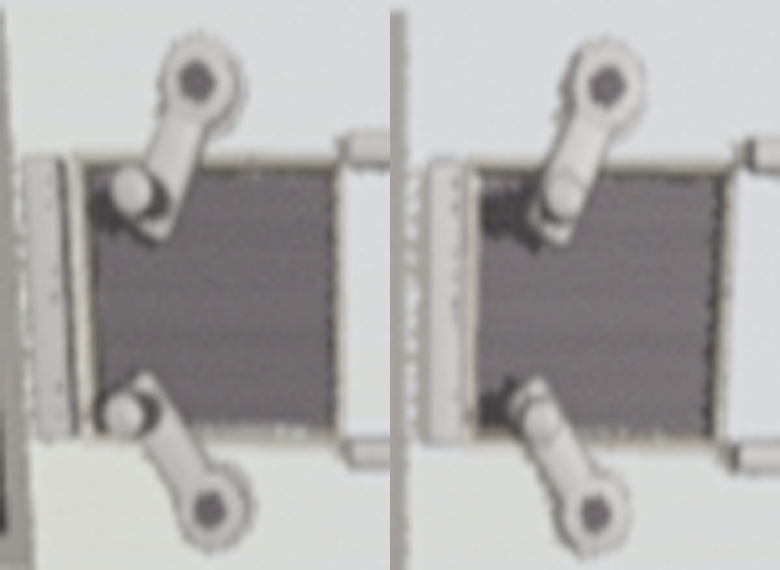

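The zoomed crop shows both turnbuttons half across the well. In w1 the pin tops are at (215.2,91.3) and (214.0,128.8), and in w2 at (295.7,92.2) and (291.4,129.2).

```bash
cat >> h.py <<'E'
HC=np.array([.5698,-.1101,.0447]); TH=.5377
HR=R.from_euler("z",TH)
def toH(P): return HR.inv().apply(np.asarray(P)-HC)   # z measured from heater's top
def fromH(P): return HR.apply(P)+HC
def tool(Ph):
    """shift in tool axes from the present TCP to heater-frame point (z over the top)"""
    s=env.state(); return R.from_quat(s["tool_rot"]).inv().apply(fromH(Ph)-s["eef_pos"])
E
python3 - <<'E'
from h import *
np.set_printoptions(precision=4,suppress=True)
c1,c2=[np.load(f"w{i}.npy",allow_pickle=True).item() for i in(1,2)]
o=np.array([.4,.4])
for n,a,b in [("farpin",(215.2,91.3),(295.65,92.2)),("nearpin",(214,128.8),(291.4,129.2)),("farpiv",(227.9,73.3),(303.7,74.3)),("nearpiv",(230.6,145.2),(301.8,145.5))]:
    X,e=tri(c1,np.array(a)-o,c2,np.array(b)-o); print(n,toH(X),e)
A=np.array([[360.4657,129.353],[348.1647,126.8868],[335.7445,124.419],[363.9033,116.3262],[351.4062,113.7912],[338.8851,111.3093],[367.4163,102.8994],[354.7621,100.3941],[342.0589,97.7713]])
B=np.array([[435.4613,130.2513],[423.372,127.8577],[411.1414,125.411],[439.7313,117.2727],[427.4848,114.7963],[415.1838,112.2615],[444.2338,104.0023],[431.7338,101.4362],[419.2739,98.8601]])
X=np.array([toH(tri(c1,p,c2,q)[0]) for p,q in zip(A,B)]).reshape(3,3,3)
print(X.mean((0,1)),X[...,2]); v=X[:,0]-X[:,2]; w=X[2]-X[0]; print(v,w)
yaw=[np.arctan2(v.mean(0)[0],-v.mean(0)[1]),np.arctan2(w.mean(0)[1],w.mean(0)[0])]; print("block yaw rel heater",yaw)
s=env.state(); print(R.from_quat(s["tool_rot"]).as_euler("ZYX"))
for P in [(.0,-.09,.1)]: print(tool(P))
E
```

```text
farpin [0.0174 0.0645 0.034 ] 5.937670313533069e-05
nearpin [-0.0186  0.0678  0.0325] 0.00044305483389353877
farpiv [0.0371 0.055  0.0087] 1.8104022784515704e-05
nearpiv [-0.0371  0.0546  0.0097] 0.0005222016507005709
[-0.0031 -0.0754  0.0241] [[0.0242 0.0242 0.0241]
 [0.0239 0.0241 0.0241]
 [0.0243 0.024  0.0241]]
[[-0.0048 -0.0265  0.    ]
 [-0.0048 -0.0266 -0.0002]
 [-0.0048 -0.0266  0.0002]] [[ 0.0265 -0.0049  0.0001]
 [ 0.0265 -0.0049 -0.0003]
 [ 0.0266 -0.0048 -0.0001]]
block yaw rel heater [np.float64(-0.178197163814557), np.float64(-0.1807777921909279)]
[ 0.5458 -0.0003  3.1408]
[0.0792 0.1736 0.117 ]
```

Block centre is at heater (-3,-75) mm with yaw -0.18. The turnbuttons stand at about 0.45 (far) and 0.6 (near). I'll turn the gripper so it closes along the heater's x, go between the pivots with the fingers shut, and push both pins open.

Emit:
inch_along --moves "0.08,0.039,0.1,0,0,-1.571\n0.08,0.039,0.1,0,0,-1.571\n0.08,0.039,0.1,0,0,-1.571\n0.08,0.039,0.1,0,0,-1.571\n0.08,0.039,0.14,0,0,-1.571\n0.08,0.039,0.157,0,0,-1.571\n0.08,0.039,0.157,0,0,-1.571\n0.08,0.039,0.157,0,0,-1.571\n0.08,0.039,0.157,0,0,-1.571\n0.08,0.039,0.157,0,0,-1.571\n0.08,0.039,0.157,0,0,-1.571\n0.08,0.039,0.157,0,0,-1.571\n0.08,0.039,0.157,0,0,-1.571\n0.08,0.039,0.157,0,0,-1.571\n0.08,0.039,0.157,0,0,-1.571\n0.08,0.039,0.157,0,0,-1.571" --aperture 0

```text
time: 3.33
eef_pos: [0.5465, -0.0716, 0.104]
tool_rot: [0.491, 0.871, -0.0, -0.0]
wrist_force: [0.7, 0.5, 0.4]
grip_width: -0.0001
grasp_force: 0.0
```

```bash
cat > st.py <<'E'
from h import *
np.set_printoptions(precision=4,suppress=True)
s=env.state(); print("t",round(s["time"],2),"H",toH(s["eef_pos"]),"yaw",round(R.from_quat(s["tool_rot"]).as_euler("ZYX")[0]-TH-np.pi/2,4),"F",s["wrist_force"],s["grip_width"],"j6",s["joint_pos"][5])
E
python3 st.py
```

```text
t 3.33 H [-0.0003  0.045   0.0593] yaw 0.0062 F [0.7184 0.5241 0.3803] -8.583353924125509e-05 j6 -0.7410967044079021
```

Emit:
inch_along --moves "0,0,0.025,0,0,0.006\n0,0,0.046,0,0,0.006\n0,0,0.046,0,0,0.006" --aperture 0

```text
time: 3.58
eef_pos: [0.5438, -0.0708, 0.0538]
tool_rot: [0.493, 0.87, -0.001, -0.004]
wrist_force: [-0.7, -0.0, -0.8]
grip_width: -0.0001
grasp_force: 0.0
```

Emit:
inch_along --moves "0,0,0,0,0,0\n0,0,0,0,0,0\n0.007,0,0,0,0,0\n0.01,0,0,0,0,0\n0.013,0,0,0,0,0\n0.016,0,0,0,0,0\n0.019,0,0,0,0,0\n0.022,0,0,0,0,0\n0.025,0,0,0,0,0\n0.027,0,0,0,0,0\n0.027,0,0,0,0,0" --aperture 0.012

```text
time: 4.5
eef_pos: [0.5322, -0.0472, 0.0583]
tool_rot: [0.492, 0.87, 0.0, -0.0]
wrist_force: [1.4, 0.5, 0.6]
grip_width: 0.0117
grasp_force: 0.6
```

```bash
python3 st.py
```

```text
t 4.5 H [-0.0001  0.0733  0.0136] yaw 0.0039 F [1.3694 0.4602 0.5556] 0.011722010634061617 j6 -0.6994724802715555
```

Emit:
inch_along --moves "0,0,0,0,0,0\n0,0,0,0,0,0\n0,0,0,0,0,0\n0,0,0,0,0,0\n0,0,0,0,0,0" --aperture 0.0317

```text
time: 4.92
eef_pos: [0.5323, -0.0479, 0.058]
tool_rot: [0.492, 0.87, -0.0, -0.0]
wrist_force: [-0.7, 1.1, -1.0]
grip_width: 0.0316
grasp_force: 1.4
```

```bash
python3 st.py
python3 - <<'E'
from h import *
c=env.get_calibration("wrist")
im=env.snapshot("wrist")[:,:,::-1]; cv2.imwrite("pics/w3b.png",cv2.resize(im,(800,600),interpolation=2))
E
```

```text
t 4.92 H [-0.0004  0.0727  0.0133] yaw 0.0032 F [-0.6734  1.1223 -0.9507] 0.031593383149784944 j6 -0.6996899504590003
```

View pics/w3b.png

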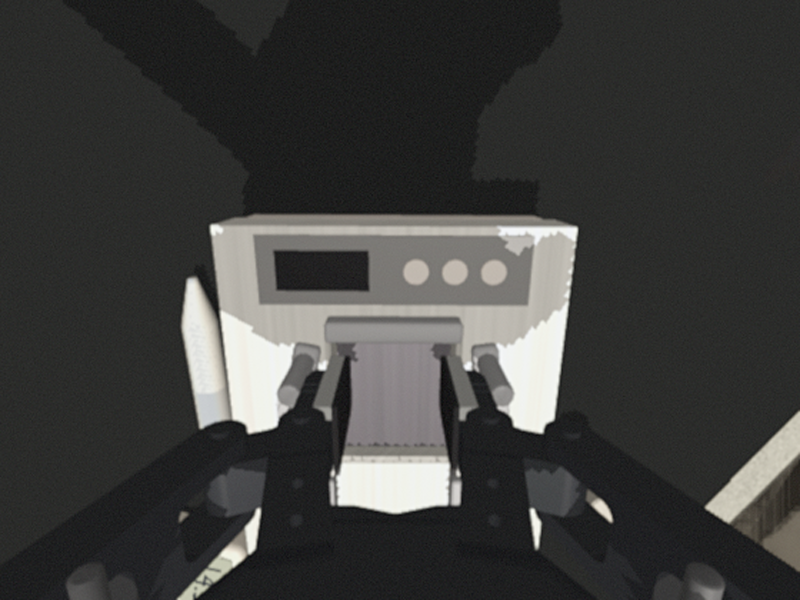

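Both pins now lie outside the fingers and the bars point along +y. Next I lift off and go over the block, checking the view from there.

Emit:
inch_along --moves "0,0,0,0,0,0\n0,0,-0.04,0,0,0\n0,0,-0.077,0,0,0\n-0.04,-0.001,-0.077,0,0,0.06\n-0.08,-0.001,-0.077,0,0,0.12\n-0.12,-0.002,-0.077,0,0,0.183\n-0.148,-0.003,-0.077,0,0,0.183\n-0.148,-0.003,-0.077,0,0,0.183\n-0.148,-0.003,-0.077,0,0,0.183" --aperture 0.02

```text
time: 5.72
eef_pos: [0.6061, -0.1779, 0.1347]
tool_rot: [0.571, 0.821, -0.0, -0.0]
wrist_force: [-0.2, 0.2, 0.3]
grip_width: 0.0201
grasp_force: 0.0
```

Emit:
inch_along --moves "0,0,0,0,0,0\n0,0,0,0,0,0\n0,0,0,0,0,0\n0,0,0,0,0,0" --aperture 0.085

```text
time: 6.05
eef_pos: [0.6061, -0.1755, 0.1358]
tool_rot: [0.569, 0.822, 0.0, 0.0]
wrist_force: [-0.5, -0.4, -0.0]
grip_width: 0.068
grasp_force: 0.0
```

```bash
python3 st.py
python3 - <<'E'
from h import *
c=env.get_calibration("wrist"); np.save("w4.npy",c,allow_pickle=True)
im=env.snapshot("wrist")[:,:,::-1]; cv2.imwrite("pics/w4.png",im);cv2.imwrite("pics/w4b.png",cv2.resize(im,(800,600),interpolation=2))
E
```

```text
t 6.05 H [-0.0023 -0.0747  0.0911] yaw -0.1785 F [-0.5489 -0.4038 -0.0233] 0.06798118544714452 j6 -0.699431130027382
```

View pics/w4b.png

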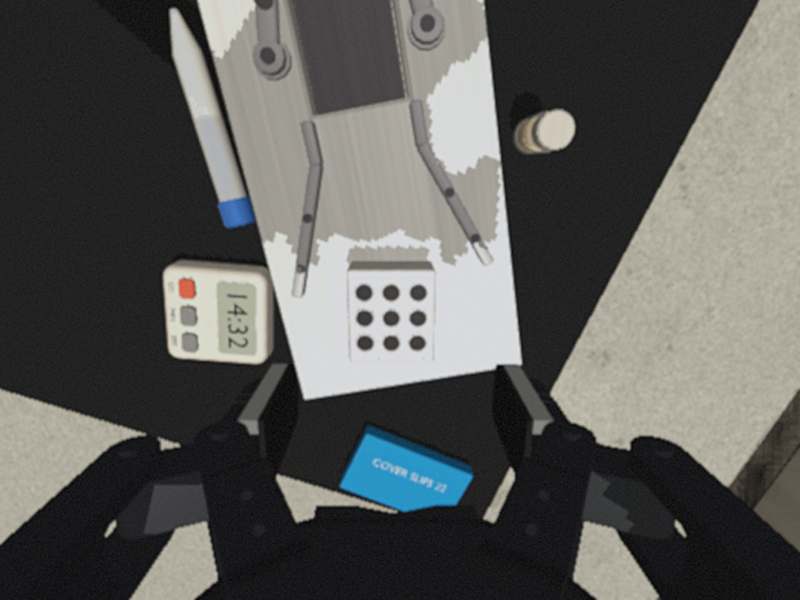

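The view shows both bars along +y, clear of the well mouth, and the block square in the gripper's frame around (391,318). Descending to grip.

Emit:
inch_along --moves "0,0,0.03,0,0,0\n0,0,0.06,0,0,0\n0,0,0.082,0,0,0\n0,0,0.082,0,0,0\n0,0,0.082,0,0,0" --aperture 0.085

```text
time: 6.52
eef_pos: [0.6055, -0.1758, 0.0527]
tool_rot: [0.57, 0.822, -0.0, -0.001]
wrist_force: [1.1, -0.3, 1.3]
grip_width: 0.0849
grasp_force: 0.0
```

```bash
python3 st.py
```

```text
t 6.52 H [-0.003  -0.0747  0.008 ] yaw -0.1793 F [ 1.0818 -0.2665  1.2547] 0.08493860194417736 j6 -0.6994603424547221
```

Emit:
inch_along --moves "0,0,0,0,0,0\n0,0,0,0,0,0\n0,0,0,0,0,0\n0,0,0,0,0,0\n0,0,0,0,0,0\n0,0,0,0,0,0" --aperture 0.03 --clamp_n 30

```text
time: 7.02
eef_pos: [0.607, -0.1766, 0.0553]
tool_rot: [0.57, 0.822, 0.0, 0.001]
wrist_force: [-0.5, -0.4, 6.2]
grip_width: 0.0433
grasp_force: 32.0
```

```bash
python3 st.py
```

```text
t 7.02 H [-0.0021 -0.0762  0.0106] yaw -0.1797 F [-0.4893 -0.3854  6.1909] 0.043305766693349144 j6 -0.6995273429834535
```

Emit:
inch_along --moves "0.01,-0.001,-0.001,0,0,-0.06\n0.023,-0.003,-0.001,0,0,-0.12\n0.035,-0.005,-0.001,0,0,-0.18\n0.0457,-0.006,-0.001,0,0,-0.18\n0.0457,-0.006,-0.001,0,0,-0.18\n0.0457,-0.006,-0.001,0,0,-0.18"

```text
time: 7.52
eef_pos: [0.5848, -0.1348, 0.0553]
tool_rot: [0.494, 0.869, 0.001, 0.0]
wrist_force: [-1.4, 2.9, 6.2]
grip_width: 0.043
grasp_force: 32.0
```

```bash
python3 st.py
python3 - <<'E'
from h import *
c=env.get_calibration("wrist"); np.save("w5.npy",c,allow_pickle=True)
im=env.snapshot("wrist")[:,:,::-1]; cv2.imwrite("pics/w5.png",im);cv2.imwrite("pics/w5b.png",cv2.resize(im,(800,600),interpolation=2))
E
```

```text
t 7.52 H [ 0.0002 -0.0289  0.0106] yaw -0.0005 F [-1.4179  2.8571  6.1701] 0.043007762523453744 j6 -0.8258979945375239
```

View pics/w5b.png

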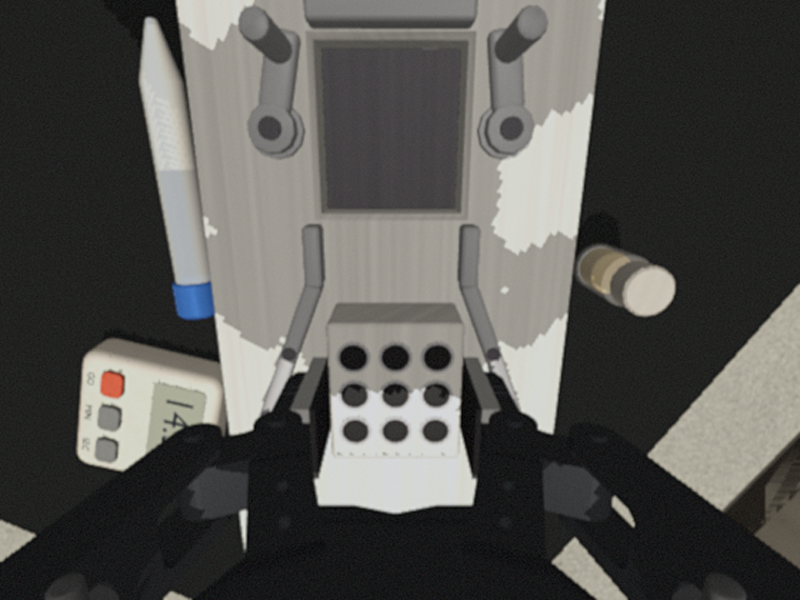

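The block is gripped and aligned between the rails (centre hole at 395,395). The latches are clear to both sides. I'll measure the block's offset from the tool and then slide it.

```bash
python3 - <<'E'
from h import *
np.set_printoptions(precision=4,suppress=True)
c=np.load("w5.npy",allow_pickle=True).item(); k=.7
g=lambda u,v,z:toH(plane(c,((u+.5)*k-.5,(v+.5)*k-.5),z+HC[2]))
for p in [(354,357),(395,357),(438,357),(355,431),(395,431),(435,431)]: print(g(*p,.024))
for p in [(315,40),(474,34),(467,213),(321,213)]: print("well",g(*p,0))
E
```

```text
[-0.0115 -0.0149  0.024 ]
[ 0.0016 -0.0149  0.024 ]
[ 0.0154 -0.0149  0.024 ]
[-0.0119 -0.0422  0.024 ]
[ 0.0016 -0.0422  0.024 ]
[ 0.0152 -0.0422  0.024 ]
well [-0.0232  0.0812 -0.    ]
well [ 0.026   0.0829 -0.    ]
well [ 0.0264  0.0283 -0.    ]
well [-0.0239  0.0283 -0.    ]
```

Emit:
inch_along --moves "0.02,0,0,0,0,0\n0.04,0,0,0,0,0\n0.055,0,0,0,0,0\n0.068,0,0,0,0,0\n0.075,0,0,0,0,0\n0.079,0,0,0,0,0\n0.081,0,0,0,0,0\n0.081,0,0,0,0,0\n0.081,0,0,0,0,0"

```text
time: 8.32
eef_pos: [0.5436, -0.0663, 0.055]
tool_rot: [0.494, 0.869, 0.0, 0.0]
wrist_force: [-0.2, 0.2, 7.2]
grip_width: 0.0432
grasp_force: 32.1
```

```bash
python3 st.py
```

```text
t 8.32 H [-0.0001  0.051   0.0103] yaw -0.0004 F [-0.1551  0.1506  7.2345] 0.04319161575343502 j6 -0.7263373599522048
```

Emit:
inch_along --moves "0.002,0,0,0,0,0\n0.004,0,0,0,0,0\n0.004,0,0,0,0,0\n0.004,0,0,0,0,0"

```text
time: 8.65
eef_pos: [0.5401, -0.0624, 0.053]
tool_rot: [0.494, 0.87, -0.0, -0.001]
wrist_force: [0.2, 0.0, -1.3]
grip_width: 0.0434
grasp_force: 31.2
```

```bash
python3 st.py
```

```text
t 8.65 H [-0.0011  0.0562  0.0083] yaw 0.0001 F [ 0.1673  0.0475 -1.2525] 0.04342406267809339 j6 -0.7210052772674714
```

Emit:
inch_along --moves "0,0,0,0,0,0\n0,0,0,0,0,0\n0,0,0,0,0,0" --aperture 0.055

```text
time: 8.9
eef_pos: [0.5409, -0.0626, 0.0542]
tool_rot: [0.494, 0.87, -0.0, -0.0]
wrist_force: [-0.3, -0.4, 0.1]
grip_width: 0.0551
grasp_force: 0.0
```

Emit:
inch_along --moves "0,0,-0.03,0,0,0\n0,0,-0.06,0,0,0\n-0.03,0,-0.09,0,0,0\n-0.06,0,-0.09,0,0,0\n-0.06,0,-0.09,0,0,0\n-0.06,0,-0.09,0,0,0"

```text
time: 9.4
eef_pos: [0.5719, -0.1151, 0.1442]
tool_rot: [0.495, 0.869, 0.0, 0.0]
wrist_force: [-0.8, 1.1, -1.0]
grip_width: 0.0548
grasp_force: 0.0
```

```bash
python3 st.py
python3 - <<'E'
from h import *
c=env.get_calibration("wrist"); np.save("w6.npy",c,allow_pickle=True)
im=env.snapshot("wrist")[:,:,::-1]; cv2.imwrite("pics/w6.png",im);cv2.imwrite("pics/w6b.png",cv2.resize(im,(800,600),interpolation=2))
E
```

```text
t 9.4 H [-0.0007 -0.0054  0.0995] yaw -0.0014 F [-0.7862  1.1434 -1.0264] 0.054832103248610396 j6 -0.7981484674463781
```

View pics/w6b.png

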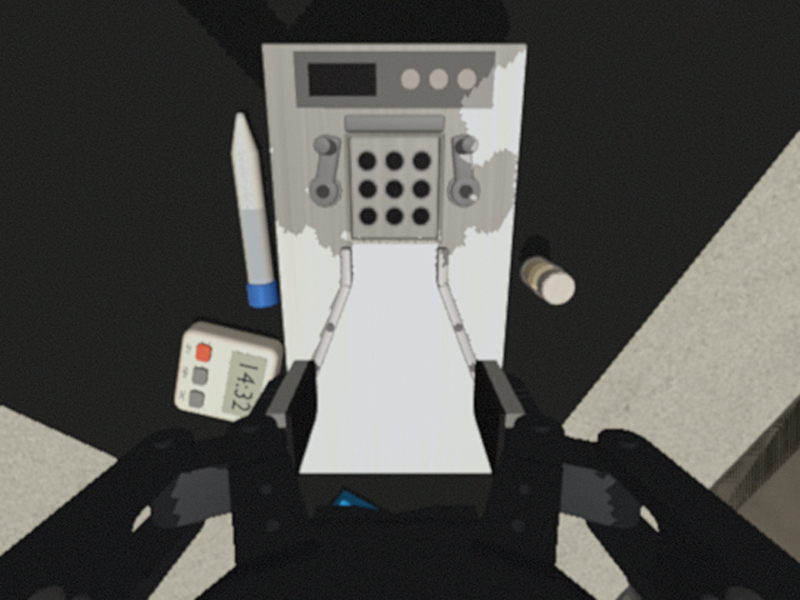

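The block sits square in the well mouth (centre hole at 394,189). Pressing next with closed fingers.

Emit:
inch_along --moves "0.03,0,0.01,0,0,0\n0.06,0.001,0.03,0,0,0\n0.06,0.001,0.06,0,0,0\n0.06,0.001,0.072,0,0,0\n0.06,0.001,0.076,0,0,0\n0.06,0.001,0.079,0,0,0\n0.06,0.001,0.082,0,0,0\n0.06,0.001,0.085,0,0,0\n0.06,0.001,0.088,0,0,0\n0.06,0.001,0.091,0,0,0\n0.06,0.001,0.094,0,0,0\n0.06,0.001,0.097,0,0,0" --aperture 0

```text
time: 10.45
eef_pos: [0.5427, -0.0626, 0.048]
tool_rot: [0.494, 0.87, 0.0, 0.001]
wrist_force: [2.7, -1.9, 4.6]
grip_width: 0.0002
grasp_force: 1.9
```

```bash
python3 st.py
```

```text
t 10.45 H [0.0011 0.0547 0.0033] yaw 0.0001 F [ 2.7073 -1.8551  4.5851] 0.00015838008043010882 j6 -0.7197808310170711
```

Emit:
inch_along --moves "0,0,0.002,0,0,0\n0,0,0.004,0,0,0\n0,0,0.004,0,0,0\n0,0,0.004,0,0,0"

```text
time: 10.78
eef_pos: [0.5426, -0.0624, 0.046]
tool_rot: [0.494, 0.87, 0.0, 0.001]
wrist_force: [-6.3, -0.2, 18.3]
grip_width: 0.0003
grasp_force: 9.4
```

```bash
python3 st.py
```

```text
t 10.78 H [0.0011 0.0549 0.0013] yaw 0.0002 F [-6.2763 -0.1998 18.3085] 0.00028157547368764927 j6 -0.7197538213460064
```

Emit:
inch_along --moves "0,0,0.002,0,0,0\n0,0,0.003,0,0,0\n0,0,0.003,0,0,0\n0,0,0.003,0,0,0"

```text
time: 11.12
eef_pos: [0.5428, -0.0624, 0.0459]
tool_rot: [0.494, 0.87, 0.0, 0.001]
wrist_force: [-17.2, 1.1, 37.5]
grip_width: -0.0001
grasp_force: 19.2
```

```bash
python3 st.py
```

```text
t 11.12 H [0.0012 0.0548 0.0012] yaw 0.0004 F [-17.1624   1.1026  37.4892] -0.00012736728760609335 j6 -0.719762424547804
```

Emit:
inch_along --moves "0,0,-0.02,0,0,0\n-0.03,0,-0.06,0,0,0\n-0.06,0,-0.09,0,0,0\n-0.09,0,-0.09,0,0,0\n-0.09,0,-0.09,0,0,0\n-0.09,0,-0.09,0,0,0\n-0.09,0,-0.09,0,0,0" --aperture 0.03

```text
time: 11.7
eef_pos: [0.587, -0.1388, 0.1286]
tool_rot: [0.494, 0.87, -0.0, -0.002]
wrist_force: [-0.1, 0.6, 0.2]
grip_width: 0.0304
grasp_force: 0.0
```

```bash
python3 st.py
python3 - <<'E'
from h import *
c=env.get_calibration("wrist"); np.save("w7.npy",c,allow_pickle=True)
im=env.snapshot("wrist")[:,:,::-1]; cv2.imwrite("pics/w7.png",im);cv2.imwrite("pics/w7b.png",cv2.resize(im[20:240,140:420],(764,600),interpolation=2))
E
```

```text
t 11.7 H [ 0.0001 -0.0335  0.0839] yaw 0.0001 F [-0.1144  0.6126  0.2349] 0.030448202797065428 j6 -0.8314838701334363
```

View pics/w7b.png

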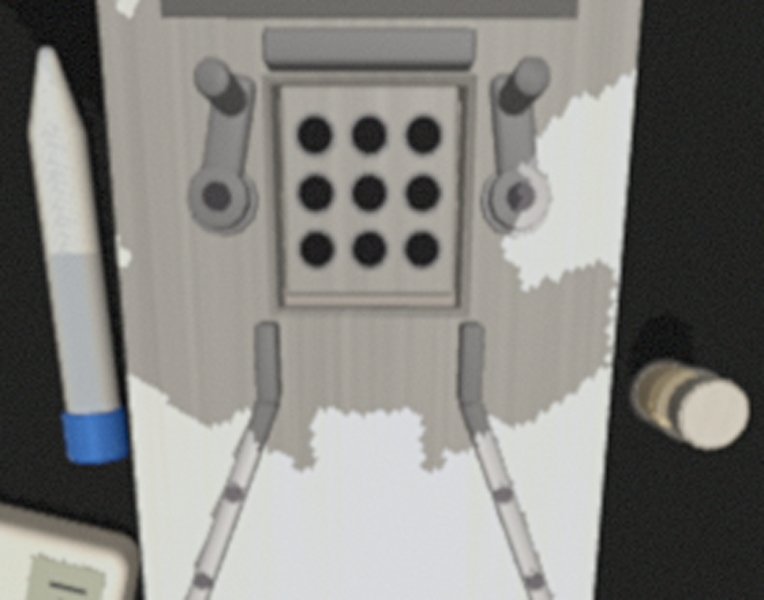

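The block is flush in the well; the force rose to 37 N without further travel, so it has bottomed. The pin tops are at (213,78) and (530,78). I'll check their spread, then straddle them.

```bash
python3 - <<'E'
from h import *
np.set_printoptions(precision=4,suppress=True)
c=np.load("w7.npy",allow_pickle=True).item()
g=lambda u,v,z:toH(plane(c,((u+.5)/2.729-.5+140,(v+.5)/2.729-.5+20),z+HC[2]))
for p in [(213,76),(532,76)]: print("pin",g(*p,.0345))
for p in [(217,197),(519,196)]: print("pivot",g(*p,.0097))
for p in [(315,134),(423,134),(317,249),(422,249),(369,192)]: print("hole",g(*p,0))
E
```

```text
pin [-0.032   0.0765  0.0345]
pin [0.0342 0.0765 0.0345]
pivot [-0.0368  0.0548  0.0097]
pivot [0.0367 0.0551 0.0097]
hole [-0.0133  0.0703 -0.    ]
hole [ 0.0136  0.0703 -0.    ]
hole [-0.0133  0.043  -0.    ]
hole [ 0.0138  0.043  -0.    ]
hole [ 0.0001  0.0567 -0.    ]
```

Emit:
inch_along --moves "0.04,0,0,0,0,0\n0.08,0,0,0,0,0\n0.1065,0,0,0,0,0\n0.1065,0,0,0,0,0\n0.1065,0,0,0,0,0\n0.1065,0,0,0,0,0\n0.1065,0,0,0,0,0\n0.1065,0,0,0,0,0\n0.1065,0,0,0,0,0" --aperture 0.085 --clamp_n 20

```text
time: 12.5
eef_pos: [0.5335, -0.0485, 0.13]
tool_rot: [0.494, 0.869, -0.0, -0.0]
wrist_force: [-0.2, 0.8, -0.2]
grip_width: 0.0851
grasp_force: 0.0
```

```bash
python3 st.py
```

```text
t 12.5 H [0.0004 0.0715 0.0853] yaw -0.0007 F [-0.208   0.8018 -0.2461] 0.08512927901858397 j6 -0.6965853441614263
```

Emit:
inch_along --moves "0,0,0.03,0,0,0\n0,0,0.06,0,0,0\n0,0,0.0745,0,0,0\n0,0,0.0745,0,0,0\n0,0,0.0745,0,0,0"

```text
time: 12.92
eef_pos: [0.5331, -0.0482, 0.0554]
tool_rot: [0.494, 0.869, -0.0, -0.001]
wrist_force: [0.4, 1.2, 0.7]
grip_width: 0.0848
grasp_force: 0.0
```

```bash
python3 st.py
```

```text
t 12.92 H [0.0002 0.072  0.0107] yaw -0.0003 F [0.4349 1.1688 0.6769] 0.08476450752301212 j6 -0.6965289681768376
```

Emit:
inch_along --moves "0,0,0,0,0,0\n0,0,0,0,0,0\n0,0,0,0,0,0\n0,0,0,0,0,0\n0,0,0,0,0,0" --aperture 0.055 --clamp_n 20

```text
time: 13.33
eef_pos: [0.5341, -0.0479, 0.0568]
tool_rot: [0.494, 0.87, 0.001, 0.001]
wrist_force: [2.0, 1.2, 0.8]
grip_width: 0.0548
grasp_force: 1.0
```

```bash
python3 st.py
```

```text
t 13.33 H [0.0012 0.0717 0.0121] yaw 0.0002 F [2.0256 1.2002 0.7717] 0.05476092345718631 j6 -0.6964931171556226
```

Emit:
inch_along --moves "-0.003,0,0,0,0,0\n-0.006,0,0,0,0,0\n-0.009,0,0,0,0,0\n-0.012,0,0,0,0,0\n-0.014,0,0,0,0,0\n-0.014,0,0,0,0,0\n-0.014,0,0,0,0,0" --aperture 0.034 --clamp_n 20

```text
time: 13.92
eef_pos: [0.5389, -0.0601, 0.0569]
tool_rot: [0.494, 0.869, -0.001, -0.002]
wrist_force: [-15.1, -0.4, 16.1]
grip_width: 0.0366
grasp_force: 18.3
```

```bash
python3 st.py
```

```text
t 13.92 H [-0.0009  0.0588  0.0122] yaw -0.0003 F [-15.1232  -0.3512  16.105 ] 0.03661367390411795 j6 -0.7160843123112656
```

Emit:
inch_along --moves "0,0,0,0,0,0\n0,0,0,0,0,0\n0,0,-0.01,0,0,0" --aperture 0.05

```text
time: 14.17
eef_pos: [0.5391, -0.0596, 0.0636]
tool_rot: [0.494, 0.87, -0.001, -0.002]
wrist_force: [-0.9, -0.1, -0.7]
grip_width: 0.05
grasp_force: 0.0
```

Emit:
inch_along --moves "0,0,-0.03,0,0,0\n0,0,-0.06,0,0,0\n-0.04,0,-0.09,0,0,0\n-0.08,0,-0.09,0,0,0\n-0.08,0,-0.09,0,0,0\n-0.08,0,-0.09,0,0,0\n-0.08,0,-0.09,0,0,0"

```text
time: 14.75
eef_pos: [0.5811, -0.1284, 0.1552]
tool_rot: [0.494, 0.869, 0.0, -0.001]
wrist_force: [-0.8, 0.5, 0.2]
grip_width: 0.05
grasp_force: 0.0
```

```bash
python3 st.py
python3 - <<'E'
from h import *
c=env.get_calibration("wrist"); np.save("w8.npy",c,allow_pickle=True)
im=env.snapshot("wrist")[:,:,::-1]; cv2.imwrite("pics/w8.png",im);cv2.imwrite("pics/w8b.png",cv2.resize(im[20:240,140:420],(764,600),interpolation=2))
E
```

```text
t 14.75 H [ 0.0004 -0.0215  0.1105] yaw -0.0002 F [-0.7984  0.5255  0.1533] 0.05001539076542467 j6 -0.8171886559738223
```

View pics/w8b.png

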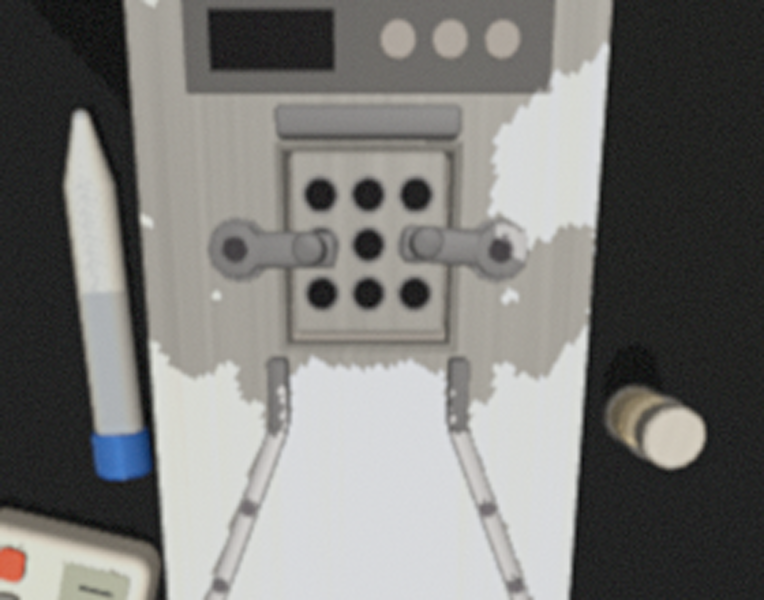

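Both bars now lie across the flush block. The near bar runs (235,249) to (322,248) and the far bar (500,249) to (412,243), both within about 0.07 rad of closed. The gripper is clear, so I'm handing in.

```bash
python3 -c "
from cell import env
print(env.finish_job())"
```

```text
the job is handed in; nothing more can be done
None
```

I handed the job in at about 15 s: the block is pressed flush in the well, both turnbuttons are within about 0.07 rad of closed by the last picture, and the tube, timer and vial were not touched; no verdict was returned.

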